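# Clamp the orange-capped cup through the guard window

### The job

Reach with closed fingertips through the yellow-framed window in the clamp's barred guard and press down the blue lever that belongs to the orange-capped cup, all the way until its foot rests on the cap, then draw back out and leave the lever down. Do not touch the guard or its window frames, leave the lever over the yellow-capped cup raised, and do not shift, lift or grasp the cups or anything else on the bench.

Things in the scene. Friction and masses are not known exactly. Their poses are not given: they have to be found in the camera images.
- press: fixed two-station cup clamp, grey base 252 x 262 mm. Origin at bench height; x from its front (robot side) to its back, y to its left, z up. Left station at y = +65 mm, right at y = -65 mm; each has a cup between four short pins at x = +65 mm, 12 mm above the bench, and a lever hinged at x = +115 mm that runs forward over the cup to a blue pad at x = -45 mm.
- guard: fixed guard of thin white bars and aluminium corner posts over the front part of the clamp, same origin and axes as press, 250 mm wide (y), from x = -106 to +16 mm. Its flat barred top rises 12 degrees from the front (115 mm high) to the back (141 mm high) and has two yellow-framed windows, one above each pad; level bars across the front and both sides. Not to be touched.
- window_left (a point): centre of the left window in the guard's sloping top, 128 mm above the bench, straight above the left pad. Clear opening 90 mm along the slope by 80 mm along device y; frame bars 8 mm thick. x, y axes are the device's (z up, not the slope's normal).
- window_right (a point): centre of the right window in the guard's sloping top, 128 mm above the bench, straight above the right pad. Clear opening 90 mm along the slope by 80 mm along device y; frame bars 8 mm thick. x, y axes are the device's (z up, not the slope's normal).
- lever_left (a joint): hinge of the left lever (left = device +y). 0 = fully raised, sloping 0.15 rad up towards its front end; grows as the pad is pressed down; about 0.16 = level, its foot resting on the cup's cap, where it stops. Starts at 0 to 0.03. Friction hinge: about 4 N on the pad moves it and it stays where left. Axis along device y, 160 mm behind the pad, 85 mm above the bench.
- lever_right (a joint): hinge of the right lever (left = device +y). 0 = fully raised, sloping 0.15 rad up towards its front end; grows as the pad is pressed down; about 0.16 = level, its foot resting on the cup's cap, where it stops. Starts at 0 to 0.03. Friction hinge: about 4 N on the pad moves it and it stays where left. Axis along device y, 160 mm behind the pad, 85 mm above the bench.
- pad_left (a point): centre of the top face of the left lever's blue press pad, 40 mm (device x) by 44 mm (device y), moving with the lever: about 122 mm above the bench when raised, about 97 mm when fully down; it moves almost straight down. Fully down, the foot meets the cap and resistance rises steeply; 12 N on the pad is ample.
- pad_right (a point): centre of the top face of the right lever's blue press pad, 40 mm (device x) by 44 mm (device y), moving with the lever: about 122 mm above the bench when raised, about 97 mm when fully down; it moves almost straight down. Fully down, the foot meets the cap and resistance rises steeply; 12 N on the pad is ample.
- orange_cup: screw-cap specimen cup with an orange cap and pink content, 38 mm across, 58 mm high, loose between the pins of one station (left or right, varies), its cap standing open behind the guard, below the lever. Origin under its centre, z up.
- yellow_cup: the same cup with a yellow cap, in the other station. Origin under its centre.
- timer: white timer, 58 x 66 x 18 mm, on the bench; bystander. Origin at its underside.
- beaker: small clear beaker, 46 mm across, 58 mm high; bystander. Origin at its underside.
- marker: white marker pen with a blue cap, 134 mm long, lying; bystander. Origin at its underside.

How it is judged:
On the way:
1. the fingers press on the blue pad of the orange-capped cup's lever, through the window (((y of orange_cup in the frame of press above 0 m and contact force between the fingers and lever_left above 1 N and horizontal distance between the grasp point and pad_left below 0.04 m and value of joint lever_left above 0.08 rad) or (y of orange_cup in the frame of press below 0 m and contact force between the fingers and lever_right above 1 N and horizontal distance between the grasp point and pad_right below 0.04 m and value of joint lever_right above 0.08 rad))), for 0.05 s.
At the end, for the whole second after the job is handed in: The lever of the station that holds the orange-capped cup is down (joint above 0.13 of about 0.16) and stays there; the other lever is still raised (below 0.07); both cups are within 12 mm and the bystanders within 20 mm of where they stood (((y of orange_cup in the frame of press above 0 m and value of joint lever_left above 0.13 rad and value of joint lever_right below 0.07 rad) or (y of orange_cup in the frame of press below 0 m and value of joint lever_right above 0.13 rad and value of joint lever_left below 0.07 rad)) and velocity of joint each of lever_left, lever_right below 0.05 rad/s and distance of each of orange_cup, yellow_cup from where it was at the start of the episode below 0.012 m and distance of each of timer, beaker, marker from where it was at the start of the episode below 0.02 m); the robot touches nothing.
It fails at once if the robot touches the guard or a window frame (more than 1 N) (contact force between any of the arm, the fingers and guard above 1 N).
It fails at once if the lever over the yellow-capped cup is pressed (past 0.07) ((y of orange_cup in the frame of press above 0 m and value of joint lever_right above 0.07 rad) or (y of orange_cup in the frame of press below 0 m and value of joint lever_left above 0.07 rad)).
It fails at once if a cup is shifted or lifted by more than 12 mm, or tipped (distance of any of orange_cup, yellow_cup from where it was at the start of the episode above 0.012 m or angle between any of orange_cup, yellow_cup's own z axis and vertical above 0.25 rad).
It fails at once if the fingers touch a cup (more than 1 N) (contact force between the fingers and orange_cup above 1 N or contact force between the fingers and yellow_cup above 1 N).
It fails at once if a bystander is moved by more than 20 mm (distance of any of timer, beaker, marker from where it was at the start of the episode above 0.02 m).
It also fails if it takes over 40 s, if anything falls off the work surface, if the arm or the gripper's body presses on something with over 40 N, if the wrist force passes 120 N, or if a joint passes its speed limit or range.

### The arm

A 6-joint arm with a two-finger parallel gripper is mounted at the origin on the work surface; the furniture and walls round the work are solid. World frame = base frame: x ahead of the robot, y to its left, z up, the work surface at z = 0. Lengths are in m, angles in rad, forces in N, time in s.
With the tool pointing down it reaches from about 0.25 to 0.725 m from the base axis. Payload 4 kg.
Tool frame: the origin (TCP) lies on the centre line of the jaws, within the pads' length; the fingertips stand 17 mm ahead of it and the grasp point (between the pads) lies 2 mm behind it; z points along the fingers, y is the line along which they close (so a half turn about z gives the same grasp; the last joint's range is limited). The gripper opens to 85 mm and grips with 20 to 120 N. Pads are 22 mm wide; open, the fingers measure 114 mm over their backs; the gripper's body (76 mm by 85 mm) begins 54 mm behind the grasp point. The pads swing forward as they close: fully open they stand 13 mm farther back than shut.
Start: joints at [-1.201, 0.241, 0.005, 1.335, 0, 1.571], TCP at [0.181, -0.466, 0.248] pointing down, gripper open.
Joint ranges: [-2.72, 2.72], [-1.05, 1.87], [-1.09, 1.28], [-1.99, 2.15], [-1.42, 1.44], [-3.14, 3.14]. Speed limits (rad/s): [2.79, 2.79, 3.14, 3.14, 3.14, 3.14].

### API

Orientations are given as a unit quaternion [x, y, z, w].
In Python, from station import ctrl gives the robot as it stands.
- The arm moves only by the tool drive_tool, never from a script. Its argument "moves" is a list of rows, each a list of 5 numbers: the shift along the tool's x, y, z normalised to -1 to 1, where 1 is 20 mm, then the turn about the tool's z normalised to -1 to 1, where 1 is 0.12 rad, then the closure, from 0 (fully open) to 1 (shut). A call has 1 to 12 rows; each row shifts and turns the commanded pose from where the row before left it, along the tool's axes as they then stand; what a row does not reach is not made up. A row lasts 1/8 s, in which the tool goes at most 62.5 mm and 10.7 degrees, less where a joint would pass 70% of its speed; a pose out of reach is approached as far as the arm can. A call with a number of a shift or a turn outside -1 to 1 is refused whole. A call with a gripper value outside its range is refused whole. The fingers move at their own pace and stop on an object; "squeeze" is the grip in N (left out, the last holds). Time passes only in rows, so rows that do not move let the fingers close. It gives the time, the measured TCP pose, the force, the opening and the grip force at its end, in the units of the state.
- ctrl.read_state(): the state, without advancing time (a new reading comes with each control period).
- ctrl.camera(name): name is "side" or "top" or "wrist"; returns (picture, depth): 400x640x3 uint8, red, green, blue; 400x640 float32, m along the optical axis (not along the pixel's ray), 0 where there is no reading.
- ctrl.calibration(name): a dict with "intrinsics" (3x3 intrinsics, pixels), "rvec" (rotation vector, rad) and "tvec" (3), from world to camera coordinates, as OpenCV has them. Camera axes: x right, y down, z forward; pixel columns grow to the right and rows downward; lengths in m; the calibration is good to about 2 mm. A picture is of the moment at which its call begins: read the wrist's pose just before it. calibration takes no time and is no camera call; for the wrist camera it gives the pose at the moment of the call.
- ctrl.finish_job(): hands the job in; it is judged then, once.
The state is a dict: "time_s": time; "q": joint angles; "joint_velocities": joint speeds; "joint_efforts": joint torques, N m; "eef_pos": TCP position; "tcp_rot": TCP orientation; "force": force on the tool from outside, world axes, zero at the start; "wrist_torque": the same for the moment, N m; "width": finger opening in m; "gripper_force": force on a finger pad.
Only numpy, scipy, OpenCV 4.12 (cv2) and the standard library are available. Lean on these libraries where they do the work, as an engineer would, in place of code of your own. Each camera call takes 0.05 s, during which the arm holds its last target. There are 200 camera calls.

## Working session

There is one attempt and no reset: what is moved stays moved. The work goes in short steps, Python scripts to look and compute and a tool call to move; the robot and the scene stay as the last step left them, time stands still between calls to the robot, and variables do not carry over. Pictures are saved under pics/ and viewed, at most 10 in all, crops included, and the job is handed in when it is done.

Besides the shell and the picture viewer there is one more tool, called after "Emit:" as a command line: name --pt "numbers of a row" for each row, then --argument value for the rest. drive_tool: Moves the arm, as the interface text tells. Its arguments: {"type":"object","properties":{"moves":{"type":"array","items":{"type":"array","items":{"type":"number","minimum":-1,"maximum":1}}},"squeeze":{"type":"number"}},"required":["moves"]}

```bash
mkdir -p pics; python3 - <<'E'
from station import ctrl
import cv2,numpy as np
s=ctrl.read_state();print(s['eef_pos'],s['tcp_rot'],s['width'],s['time_s'])
for n in ['top','side']:
    c=ctrl.calibration(n);p,d=ctrl.camera(n);np.savez(f'{n}.npz',p=p,d=d,K=c['intrinsics'],r=c['rvec'],t=c['tvec'])
    cv2.imwrite(f'pics/{n}.png',p[:,:,::-1])
    print(n,c,(d>0).mean())
E
```

```text
[ 0.18048529 -0.46564157  0.24741869] [ 9.82958375e-01  1.83825253e-01 -1.87813900e-04 -1.03673163e-03] 0.08543008876308578 0.0
top {'intrinsics': array([[441.01526307,   0.        , 315.83813602],
       [  0.        , 441.01526307, 207.66071796],
       [  0.        ,   0.        ,   1.        ]]), 'rvec': array([ 2.17021306, -2.11449029,  0.17021193]), 'tvec': array([-0.10814637,  0.57301221,  0.94326096])} 0.9960703125
side {'intrinsics': array([[460.66661925,   0.        , 318.44299995],
       [  0.        , 460.66661925, 200.02913204],
       [  0.        ,   0.        ,   1.        ]]), 'rvec': array([ 2.16428411, -0.06064128,  0.00911444]), 'tvec': array([-0.56392631,  0.04336271,  1.09198355])} 0.99585546875
```

View pics/top.png

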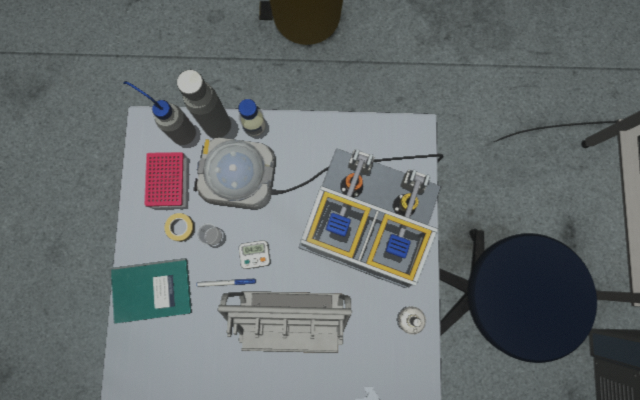

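View pics/side.png

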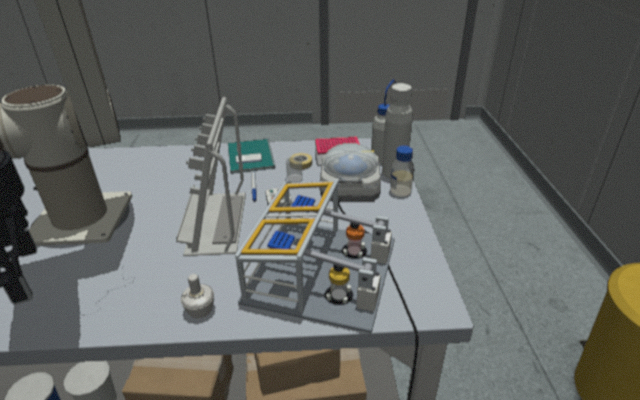

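The top view shows the orange cap at (352,183), in the left station. The left window is centred near (338,225) with its blue pad inside it. A rack stands on the robot side at (285,320). Next I measure the windows, pads and caps from both views.

```bash
cat > h.py <<'E'
import cv2,numpy as np
def load(n):
    z=np.load(f'{n}.npz');R=cv2.Rodrigues(z['r'])[0];return z['p'],z['d'],z['K'],R,z['t']
def cloud(p,d,K,R,t):
    v,u=np.mgrid[:d.shape[0],:d.shape[1]]
    c=np.stack([(u-K[0,2])/K[0,0]*d,(v-K[1,2])/K[1,1]*d,d],-1)
    return (c-t)@R
def masks(p):
    h=cv2.cvtColor(p,cv2.COLOR_RGB2HSV)
    f=lambda a,b:cv2.inRange(h,a,b)>0
    return dict(blue=f((105,140,60),(125,255,255)),yellow=f((18,140,110),(30,255,255)),orange=f((5,170,120),(15,255,255)))
E
python3 - <<'E'
from h import *
for n in ['top','side']:
    a=load(n);W=cloud(*a);M=masks(a[0])
    for k,m in M.items():
        c,l,st,ce=cv2.connectedComponentsWithStats(m.astype(np.uint8))
        for i in range(1,c):
            if st[i,4]<15: continue
            P=W[l==i];P=P[np.isfinite(P).all(1)]
            q=np.median(P,0); 
            if not(0.3<q[0]<0.8 and -.4<q[1]<.15):continue
            print(n,k,st[i],'med',q.round(3),'z5/95',np.percentile(P[:,2],[5,95]).round(3), 'rect',cv2.minAreaRect(P[:,:2].astype(np.float32)))
    # rack height
    m=(W[...,0]>.2)&(W[...,0]<.45)&(W[...,1]>-.2)&(W[...,1]<.15)&(W[...,2]>.05)
    P=W[m];print('rack',P.min(0),P.max(0),np.percentile(P[:,2],99))
    m=(W[...,0]>.25)&(W[...,0]<.8)&(W[...,1]>-.45)&(W[...,1]<.15)&(W[...,2]>.1)&(W[...,2]<.5)
    P=W[m];
    for x in np.arange(.25,.8,.05):
        q=P[abs(P[:,0]-x-.025)<.025]
        if len(q):print(round(x,2),q[:,1].min().round(3),q[:,1].max().round(3),q[:,2].max().round(3))
E
```

```text
top blue [239 100  18  16 226] med [0.776 0.059 0.122] z5/95 [0.119 0.124] rect ((0.7771507501602173, 0.05943959951400757), (0.03567926585674286, 0.03450985252857208), 27.360755920410156)
top blue [327 214  23  22 311] med [ 0.531 -0.14   0.118] z5/95 [0.114 0.121] rect ((0.48386770486831665, -0.1263364553451538), (0.04197009652853012, 0.1355101466178894), 74.4950942993164)
top blue [386 235  24  23 336] med [ 0.489 -0.262  0.122] z5/95 [0.118 0.125] rect ((0.47095412015914917, -0.18597500026226044), (0.04895346984267235, 0.20590856671333313), 13.446083068847656)
top blue [236 280  19   4  56] med [0.409 0.063 0.012] z5/95 [0.01  0.016] rect ((0.408096581697464, 0.06251636147499084), (0.0066961869597435, 0.041083402931690216), 1.655137300491333)
top yellow [312 192  58  65 560] med [ 0.544 -0.158  0.136] z5/95 [0.121 0.145] rect ((0.4986552596092224, -0.1287493258714676), (0.09804248064756393, 0.16682451963424683), 71.2132797241211)
top yellow [402 194   8  15  66] med [ 0.594 -0.288  0.07 ] z5/95 [0.067 0.074] rect ((0.5933893322944641, -0.2872379422187805), (0.0131763257086277, 0.0
[... 2096 characters left out ...]
 272  17   9 105] med [ 0.585 -0.308  0.068] z5/95 [0.066 0.07 ] rect ((0.5854114890098572, -0.3069482147693634), (0.016761986538767815, 0.03024561144411564), 75.9732666015625)
side orange [347 226  16  10  87] med [ 0.631 -0.183  0.068] z5/95 [0.066 0.07 ] rect ((0.6315360069274902, -0.1810004860162735), (0.03153756633400917, 0.024559851735830307), 18.40155601501465)
rack [ 0.30046849 -0.19971399  0.05018714] [0.44970478 0.07020176 0.26365116] 0.26239228129880027
0.3 -0.159 0.065 0.229
0.35 -0.161 0.07 0.264
0.4 -0.315 -0.182 0.127
0.45 -0.332 -0.063 0.139
0.5 -0.339 -0.072 0.146
0.55 -0.292 0.101 0.145
0.6 -0.172 0.137 0.144
0.65 0.034 0.133 0.112
0.7 0.123 0.15 0.237
0.75 0.037 0.15 0.243
```

The orange cap is at about y = -0.18, so it belongs to the left station. The left pad is at about (0.530, -0.138, 0.117) and the device yaw is about -0.324 rad. First I rise, close the fingers and turn in line with the device.

Emit:
drive_tool --pt "0 0 -0.7 0.96 1" --pt "0 0 -0.7 0.96 1" --pt "0 0 -0.7 0.96 1" --pt "0 0 -0.7 0.96 1" --pt "0 0 -0.7 0.96 1" --pt "0 0 -0.7 0.96 1" --pt "0 0 0 0 1" --squeeze 20

```text
time_s: 0.98
eef_pos: [0.1808, -0.4666, 0.3329]
tcp_rot: [0.987, -0.159, 0.0, 0.001]
force: [-1.0, 0.8, 0.3]
width: -0.0
gripper_force: 0.0
```

Emit:
drive_tool --pt "0.52 -0.96 0 0 1" --pt "0.52 -0.96 0 0 1" --pt "0.52 -0.96 0 0 1" --pt "0.52 -0.96 0 0 1" --pt "0.52 -0.96 0 0 1" --pt "0.52 -0.96 0 0 1" --pt "0.52 -0.96 0 0 1" --pt "0.52 -0.96 0 0 1" --pt "0.52 -0.96 0 0 1" --pt "0.52 -0.96 0 0 1" --pt "0.52 -0.96 0 0 1" --pt "0.52 -0.96 0 0 1"

```text
time_s: 2.48
eef_pos: [0.3721, -0.2862, 0.3312]
tcp_rot: [0.987, -0.159, -0.001, -0.0]
force: [-0.0, 0.2, -0.3]
width: 0.0001
gripper_force: 0.0
```

Emit:
drive_tool --pt "0.52 -0.96 0 0 1" --pt "0.52 -0.96 0 0 1" --pt "0.52 -0.96 0 0 1" --pt "0.52 -0.96 0 0 1" --pt "0.52 -0.96 0 0 1" --pt "0.52 -0.96 0 0 1" --pt "0.52 -0.96 0 0 1" --pt "0.52 -0.96 0 0 1" --pt "0.52 -0.96 0 0 1" --pt "0.52 -0.96 0 0 1" --pt "0 0 0 0 1"

```text
time_s: 3.85
eef_pos: [0.5263, -0.1551, 0.3319]
tcp_rot: [0.989, -0.146, 0.001, -0.007]
force: [0.4, -0.1, 0.3]
width: -0.0002
gripper_force: 0.0
```

```bash
python3 - <<'E'
from station import ctrl
from h import *
for n in ['wrist','side']:
    s=ctrl.read_state();c=ctrl.calibration(n);p,d=ctrl.camera(n);np.savez(f'{n}.npz',p=p,d=d,K=c['intrinsics'],r=c['rvec'],t=c['tvec'])
    cv2.imwrite(f'pics/{n}2.png',p[:,:,::-1])
    a=load(n);W=cloud(*a)
    for k,m in masks(p).items():
        q,l,st,ce=cv2.connectedComponentsWithStats(m.astype(np.uint8))
        for i in range(1,q):
            P=W[(l==i)&(W[...,2]>.1)&(W[...,2]<.16)&(W[...,0]>.35)&(W[...,0]<.65)]
            if len(P)<60: continue
            print(n,k,st[i],np.median(P,0).round(3),'rect',cv2.minAreaRect(P[:,:2].astype(np.float32)))
s=ctrl.read_state();print(s['eef_pos'],s['tcp_rot'],s['force'],s['time_s'])
E
```

```text
wrist blue [ 287  156   43   40 1264] [ 0.531 -0.138  0.117] rect ((0.5297345519065857, -0.1379588544368744), (0.042299043387174606, 0.0380873829126358), 71.15312194824219)
wrist blue [ 416  162   44   40 1295] [ 0.489 -0.261  0.121] rect ((0.48825791478157043, -0.2604791224002838), (0.04205603525042534, 0.038166821002960205), 70.06222534179688)
wrist yellow [ 254  126  110  105 2545] [ 0.555 -0.119  0.137] rect ((0.5269232392311096, -0.13725820183753967), (0.09874608367681503, 0.1053721010684967), 70.80110931396484)
wrist yellow [ 396  133  112  103 2112] [ 0.51 -0.29  0.14] rect ((0.48476094007492065, -0.25963544845581055), (0.09889809042215347, 0.10520602017641068), 70.94850158691406)
side blue [293 196  21  10 138] [ 0.529 -0.137  0.116] rect ((0.5294541120529175, -0.13937994837760925), (0.03445311635732651, 0.03658171743154526), 75.57110595703125)
side blue [269 232  25  16 280] [ 0.486 -0.266  0.121] rect ((0.48814845085144043, -0.26404738426208496), (0.04105774685740471, 0.03503066673874855), 71.17643737792969)
side yellow [270 183  62  27 312] [ 0.528 -0.12   0.128] rect ((0.5259872674942017, -0.13630054891109467), (0.10234040021896362, 0.10478120297193527), 68.45819854736328)
side yellow [242 219  72  35 413] [ 0.479 -0.296  0.133] rect ((0.4824276566505432, -0.2625913619995117), (0.09892155230045319, 0.10275474935770035), 71.04940032958984)
[ 0.52544093 -0.15541285  0.3322745 ] [ 9.89199123e-01 -1.46402633e-01  7.49309945e-04 -7.12754174e-03] [ 0.13490996  0.53436155 -0.76452904] 3.95
```

View pics/wrist2.png

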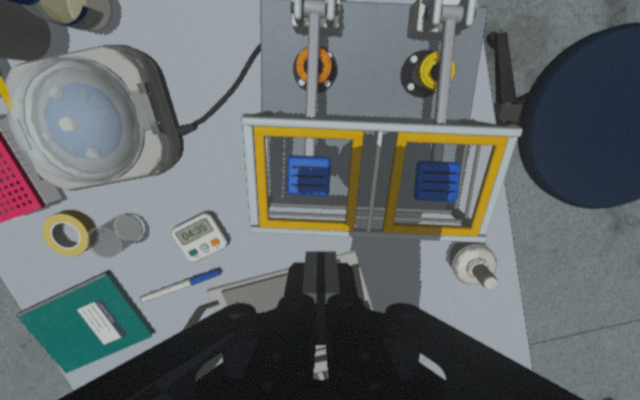

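View pics/side2.png

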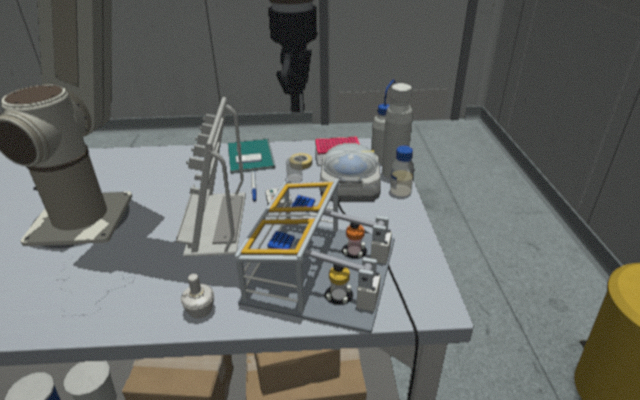

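Windows, pads and the orange cap in the left station are confirmed; the left window centre is at (0.527, -0.137). The TCP stopped about 17 mm short, so I lower partway to z of about 0.21, still above the guard, and then correct.

Emit:
drive_tool --pt "0 0 1 0 1" --pt "0 0 1 0 1" --pt "0 0 1 0 1" --pt "0 0 1 0 1" --pt "0 0 1 0 1" --pt "0 0 0 0 1"

```text
time_s: 4.7
eef_pos: [0.5243, -0.1544, 0.2311]
tcp_rot: [0.989, -0.146, -0.001, -0.008]
force: [0.2, -0.2, -0.5]
width: 0.0001
gripper_force: 0.0
```

```bash
python3 - <<'E'
from station import ctrl
import numpy as np
from scipy.spatial.transform import Rotation as Ro
s=ctrl.read_state();R=Ro.from_quat(s['tcp_rot']).as_matrix()
print(s['q'],s['eef_pos'],np.arctan2(R[1,0],R[0,0]),R[:,2],R.T@(np.array([.529,-.138,.2])-s['eef_pos']))
E
```

```text
[-0.29413632  0.34336607  0.1009022   1.33207748  0.01489132  3.1409989 ] [ 0.52425933 -0.15435258  0.23113173] -0.2935426347103032 [ 7.33256078e-04  1.53368655e-02 -9.99882114e-01] [-7.73413637e-05 -1.65592478e-02  3.13823371e-02]
```

Joint 6 hit its range limit. I back the turn off a little, since a misalignment of about 0.13 rad fits the window easily, and correct sideways.

Emit:
drive_tool --pt "0 0 0 -0.8 1" --pt "0 -0.4 0 0 1" --pt "0 -0.4 0 0 1" --pt "0 0 0.5 0 1" --pt "0 0 0 0 1"

```text
time_s: 5.32
eef_pos: [0.5283, -0.138, 0.2215]
tcp_rot: [0.995, -0.098, 0.0, -0.008]
force: [-0.0, -0.9, 0.2]
width: -0.0002
gripper_force: 0.0
```

```bash
python3 - <<'E'
from station import ctrl
import numpy as np
from scipy.spatial.transform import Rotation as Ro
s=ctrl.read_state();R=Ro.from_quat(s['tcp_rot']).as_matrix()
print(s['q'],s['eef_pos'],np.arctan2(R[1,0],R[0,0]),R[:,2],R.T@(np.array([.529,-.138,.2])-s['eef_pos']))
E
```

```text
[-0.26332465  0.34554078  0.07878632  1.30594182  0.0149073   3.07489629] [ 0.5283025  -0.13799898  0.22151796] -0.19663567882675226 [ 0.00204585  0.0148874  -0.99988708] [0.00070367 0.00018751 0.02151695]
```

Emit:
drive_tool --pt "0 0 1 0 1" --pt "0 0 1 0 1" --pt "0 0 1 0 1" --pt "0 0 0.7 0 1" --pt "0 0 0 0 1"

```text
time_s: 5.95
eef_pos: [0.5284, -0.1372, 0.1475]
tcp_rot: [0.995, -0.098, 0.0, -0.008]
force: [0.1, 0.2, -0.9]
width: 0.0
gripper_force: 0.0
```

Emit:
drive_tool --pt "0 0 0.3 0 1" --pt "0 0 0.3 0 1" --pt "0 0 0.3 0 1" --pt "0 0 0 0 1"

```text
time_s: 6.45
eef_pos: [0.5293, -0.137, 0.1304]
tcp_rot: [0.995, -0.098, 0.001, -0.007]
force: [-0.4, 0.2, -0.3]
width: -0.0
gripper_force: 0.0
```

Emit:
drive_tool --pt "0 0 0.2 0 1" --pt "0 0 0.2 0 1" --pt "0 0 0 0 1"

```text
time_s: 6.82
eef_pos: [0.5293, -0.1369, 0.1223]
tcp_rot: [0.995, -0.098, 0.001, -0.007]
force: [-0.5, 0.4, -0.4]
width: 0.0001
gripper_force: 0.0
```

Emit:
drive_tool --pt "0 0 0.2 0 1" --pt "0 0 0.1 0 1" --pt "0 0 0 0 1"

```text
time_s: 7.2
eef_pos: [0.5295, -0.1368, 0.1164]
tcp_rot: [0.995, -0.098, 0.001, -0.007]
force: [-0.4, -0.4, 0.8]
width: 0.0
gripper_force: 0.1
```

Emit:
drive_tool --pt "0 0 0.15 0 1"

```text
time_s: 7.32
eef_pos: [0.5295, -0.1368, 0.1138]
tcp_rot: [0.995, -0.098, 0.002, -0.007]
force: [-2.1, 1.1, 3.7]
width: -0.0001
gripper_force: 2.2
```

```bash
python3 - <<'E'
from station import ctrl
from h import *
for n in ['wrist','side']:
    s=ctrl.read_state();c=ctrl.calibration(n);p,d=ctrl.camera(n);np.savez(f'{n}.npz',p=p,d=d,K=c['intrinsics'],r=c['rvec'],t=c['tvec'])
    W=cloud(*load(n))
    q,l,st,ce=cv2.connectedComponentsWithStats(masks(p)['blue'].astype(np.uint8))
    for i in range(1,q):
        P=W[l==i];m=np.median(P,0)
        if len(P)>25 and .4<m[0]<.65 and m[2]>.05: print(n,st[i],m.round(3),np.percentile(P[:,2],[5,95]))
    u=slice(100,340) if n=='side' else slice(0,400);v=slice(170,450) if n=='side' else slice(160,560)
    cv2.imwrite(f'pics/{n}3.png',cv2.resize(p[u,v,::-1],None,fx=2 if n=='side' else 1,fy=2 if n=='side' else 1))
print(s['eef_pos'],s['force'])
E
```

```text
wrist [ 278  226   99   79 2820] [ 0.538 -0.143  0.096] [0.09462205 0.09759507]
wrist [ 575  282   65   98 4370] [ 0.491 -0.248  0.121] [0.11729949 0.12382719]
side [268 231  26  17 312] [ 0.487 -0.264  0.121] [0.11686803 0.12316187]
[ 0.52948725 -0.13683756  0.11357844] [-2.31611357  0.66612259  4.22789116]
```

View pics/side3.png

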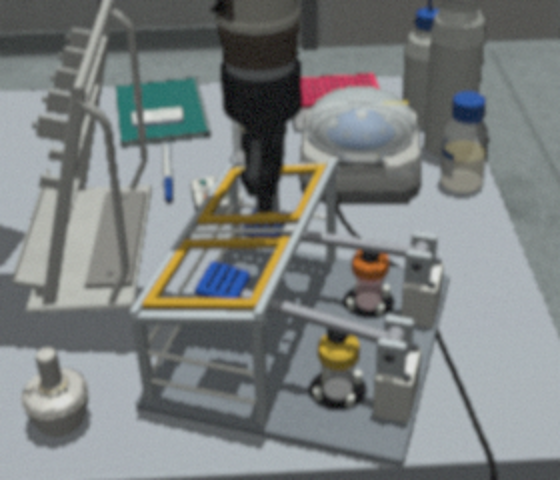

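The fingers go cleanly through the left window and the lever is almost level. The pad is at z of about 0.096, the force is rising, and the right lever is still up. I press until the force is clearly on the stop.

Emit:
drive_tool --pt "0 0 0.1 0 1" --pt "0 0 0 0 1"

```text
time_s: 7.68
eef_pos: [0.5294, -0.1368, 0.1129]
tcp_rot: [0.995, -0.098, 0.002, -0.007]
force: [-4.5, 0.8, 8.8]
width: 0.0002
gripper_force: 4.8
```

Emit:
drive_tool --pt "0 0 0.1 0 1" --pt "0 0 0 0 1"

```text
time_s: 7.92
eef_pos: [0.5294, -0.1368, 0.1124]
tcp_rot: [0.995, -0.098, 0.002, -0.007]
force: [-7.8, 2.7, 18.1]
width: -0.0
gripper_force: 9.0
```

On the stop (18 N). I draw straight back out.

Emit:
drive_tool --pt "0 0 -0.2 0 1" --pt "0 0 -0.5 0 1" --pt "0 0 -1 0 1" --pt "0 0 -1 0 1" --pt "0 0 -1 0 1" --pt "0 0 -1 0 1" --pt "0 0 -1 0 1" --pt "0 0 -1 0 1" --pt "0 0 0 0 1" --pt "0 0 0 0 1"

```text
time_s: 9.18
eef_pos: [0.5287, -0.1386, 0.2428]
tcp_rot: [0.995, -0.098, 0.001, -0.007]
force: [0.5, 0.5, -0.4]
width: 0.0002
gripper_force: 0.0
```

```bash
python3 - <<'E'
from station import ctrl
from h import *
for n in ['wrist','side']:
    s=ctrl.read_state();c=ctrl.calibration(n);p,d=ctrl.camera(n);np.savez(f'{n}.npz',p=p,d=d,K=c['intrinsics'],r=c['rvec'],t=c['tvec'])
    W=cloud(*load(n))
    q,l,st,ce=cv2.connectedComponentsWithStats(masks(p)['blue'].astype(np.uint8))
    for i in range(1,q):
        P=W[l==i];m=np.median(P,0)
        if len(P)>25 and .4<m[0]<.65 and m[2]>.05: print(n,st[i],m.round(3),np.percentile(P[:,2],[5,95]))
print(s['eef_pos'],s['force'])
E
```

```text
wrist [ 298  169   54   50 1843] [ 0.529 -0.138  0.096] [0.09457555 0.09721827]
wrist [ 460  195   64   54 2483] [ 0.49  -0.26   0.121] [0.1176693 0.1239813]
side [268 232  26  16 304] [ 0.487 -0.265  0.12 ] [0.11731404 0.12312601]
[ 0.5284307  -0.13854866  0.24249474] [ 0.79450072  0.47391312 -0.410562  ]
```

The left pad stays at 0.096 m (down), the right is still raised at 0.121 m, and the fingers are clear of the guard.

```bash
python3 -c "
from station import ctrl
print(ctrl.finish_job())"
```

```text
the job is handed in; nothing more can be done
None
```

I pressed the orange-capped cup's (left) lever through its window onto the cap (18 N on the stop), and it stayed down with the right lever still raised after I drew out; the job is handed in, but no verdict came back.

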